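# Call customer 27

## Robot

A 6-joint arm with a two-finger parallel gripper is mounted at the origin on a cart in front of the work surface, level with it; the furniture and walls round the work are solid. World frame = base frame: x ahead of the robot, y to its left, z up, the work surface at z = 0. Lengths are in m, angles in degrees, forces in N, time in s.
With the tool pointing down it reaches from about 0.375 to 0.9 m from the base axis. Payload 3.1 kg.
Tool frame: the origin (TCP) lies midway between the tips of the shut fingers; the grasp point (between the pads) lies 19 mm behind it; z points along the fingers, y is the line along which they close (so a half turn about z gives the same grasp; the last joint's range is limited). The gripper opens to 87 mm and grips with 3 to 60 N. Pads are 19 mm wide; open, the fingers measure 117 mm over their backs; the gripper's body (75 mm by 190 mm) begins 51 mm behind the grasp point.
Start: joints at [63.054, 30.224, 82.088, -0, 67.689, -10.227], TCP at [0.18, 0.599, 0.223] pointing down, gripper open.
Joint ranges: [-176.69, 176.69], [-43.24, 126.21], [12.49, 139.97], [-82, 262], [0, 151.66], [-163.58, 163.58]. Speed limits (degrees/s): [159.86, 159.86, 180, 180, 180, 180].

## Interface

Orientations are given as a 3x3 rotation matrix whose columns are the frame's x, y, z axes.
In Python, from rig import bot, capture gives the robot as it stands.
- The arm moves only by the shell command python3 -m handwheel FILE, which reads ROWS from the file FILE. ROWS is a JSON list of rows, 1 to 20 of them, each of 7 numbers: dx, dy, dz in fractions of the full range, 1 being 0.6 m, then a rotation vector rx, ry, rz in parts of the range, where 1.0 means 120 degrees, then the opening from 0.0 (shut) to 1.0 (fully open); each row is the pose to reach, as a shift and turn from the pose commanded when the command began, along the tool's axes at that moment; what a row does not reach only later rows make up. A row lasts 1/10 s, in which the tool goes at most 0.05 m and 8.59 degrees, less where a joint would pass 70% of its speed; a pose out of reach is approached as far as the arm can. The fingers move at their own pace and stop on an object; the grip force is fixed at half the most. Time passes only in rows, so rows that do not move let the fingers close. It prints the time, the measured TCP pose, the force, the opening and the grip force at its end. Input that does not fit is refused with a message, and nothing moves.
- bot.read_state(): the state, without advancing time (a new reading comes with each control period).
- capture(name): name is "scene" or "top" or "wrist"; returns a dict with "color" (400x640x3 uint8, red, green, blue), "K" (3x3 intrinsics, pixels), "view" (4x4, takes a point from world to camera coordinates); the wrist camera has in their place "mount" (4x4, takes a point from camera to tool coordinates, whose origin is the TCP and whose axes are the flange's). Camera axes: x right, y up, looking along -z (the intrinsics and any distortion apply to the point x, -y, -z); pixel columns grow to the right and rows downward; lengths in m; the calibration is good to about 2 mm. A picture is of the moment at which its call begins: read the wrist's pose just before it. There is no depth.
- bot.hand_in(): hands the job in; it is judged then, once.
The state is a dict: "time_s": time; "joint_positions": joint angles; "qvel": joint speeds; "tau": joint torques, N m; "position": TCP position; "tcp_rot": TCP orientation; "force": force on the tool from outside, world axes, zero at the start; "moment": the same for the moment, N m; "opening": opening from 0.0 (shut) to 1.0 (fully open); "grasp_force": force on a finger pad.
Only numpy, scipy, OpenCV 4.12 (cv2) and the standard library are available. Lean on these libraries where they do the work, as an engineer would, in place of code of your own. Each camera call takes 0.05 s, during which the arm holds its last target. There are 200 camera calls.

## Task

Customer 27 is next, but the call counter still shows an old number. With a fingertip, flick the edges of its two finger wheels click by click until the window reads 27 (tens on the left wheel, units on the right), and only then ring the counter bell by pressing its button. Just touch them: do not pick up, tip or shove the counter or the bell, leave everything else where it stands, and finish with the hand clear.

Things in the scene. Friction and masses are not known exactly. Their poses are not given: they have to be found in the camera images.
- call_counter: Two-digit customer-call counter, cream arched case (68 wide, 107 high) on a dark wooden base 116 (x) x 120 (y) mm. 1.7 kg, loose; pushes over 7 N may slide it. Origin: centre of underside; -x is the front, whose brass-framed window shows two numerals; +y is the left seen from the front. Outside the case, at y = +42 and -42 mm, a wine-red toothed wheel on an axle along y at z = 68 mm.
- tens_wheel_top (a point): Fixed point on the counter: top of the left (tens) wheel's tooth-tip circle, mid-thickness, 122 mm up. The wheel is 12 thick, tip radius 54, root radius 41 mm, with ten straight teeth 6.5 mm thick. At each click this point lies midway between two teeth, whose tips stand 17 mm before and behind it and 3 mm lower. The case keeps 15 mm below the tip circle.
- units_wheel_top (a point): The same point of the right (units) wheel, which is alike.
- tens_wheel (a joint): Turn of the tens wheel, rad: 0 shows numeral 0, each numeral more adds 0.6283 (36 degrees), so 1.257 shows 2. Grows when the wheel's top moves from the front (-x) to the back. Turns both ways. It rests only in its clicks: past half a click a sprung roller pulls it on into the next, short of that it falls back. A click takes 2 to 3 N at a tooth tip.
- units_wheel (a joint): Turn of the units wheel, in the same way: 4.398 shows 7.
- service_bell: Silver counter bell, 80 mm across, black foot; 0.16 kg, loose. Origin: centre of the underside.
- bell_button (a point): Top of the bell's push button (a 14 mm knob) as it stands unpressed: 60 mm above the bell's underside, on its axis.
- service_bell_plunger (a joint): Travel of the bell's button, m: 0 released, 0.004 fully down; it springs back. It rings when pressed past 0.0025, which takes 5 N (8 N fully down).
- praline_box: Bystander: closed oak praline box, 148 x 203 x 43 mm, loose. Origin: centre of the underside.
- card_stand: Bystander: small oak block with a product card, 24 x 85 x 57 mm, loose. Origin: centre of the underside.
- tongs: Bystander: small steel serving tongs lying flat, 32 x 170 x 18 mm, loose. Origin: centre of the underside.
- scoop: Bystander: steel scoop with a turned wooden handle, 42 x 138 x 21 mm, loose. Origin: centre of the underside.
- counter_brush: Bystander: beech crumb brush, 26 x 131 x 30 mm, loose. Origin: centre of the underside.
- bowl_hazel: Bystander: white oval bowl of hazelnuts, 94 x 128 x 53 mm, loose. Origin: centre of the underside.
- choc_roll: Bystander: brown chocolate stick, 17 x 64 x 18 mm, loose. Origin: centre of the underside.
Mind the look-alikes: they are no part of the job. Leave any orange or turquoise look-alike of the service_bell alone.

How it is judged:
By the outcome, as a careful person would: the job done as asked, in the order asked, and still so for the second after the job is handed in, with the robot touching nothing.
It also fails if it takes over 64 s, if anything falls off the work surface, if the arm or the gripper's body presses on something with over 40 N, if the wrist force passes 120 N, or if a joint passes its speed limit or range.

## Working session

There is one attempt and no reset: what is moved stays moved. The work goes in short steps, Python scripts to look and compute and a shell command to move; the robot and the scene stay as the last step left them, time stands still between calls to the robot, and variables do not carry over. Pictures are saved under pics/ and viewed, at most 10 in all, crops included, and the job is handed in when it is done.

```bash
ls; mkdir -p pics; python3 - <<'E'
from rig import bot,capture
import cv2,numpy as np
s=bot.read_state();print(s)
for n in("scene","top"):
    c=capture(n);cv2.imwrite(f"pics/{n}0.png",c["color"][:,:,::-1]);print(n,c["K"],c["view"],[k for k in c])
    np.savez(f"pics/{n}0.npz",**{k:c[k] for k in("color","K","view")})
E
```

```text
pics
{'time_s': 0.0, 'joint_positions': array([ 6.30545749e+01,  3.02807875e+01,  8.21567448e+01, -1.88757769e-04,
        6.76895555e+01, -1.02260140e+01]), 'qvel': array([-0.04606023,  0.01189419,  0.05476495, -0.02610098, -0.03592766,
        0.15041511]), 'tau': array([-1.59324202e-05, -4.40042102e+01, -1.76588845e+01,  6.32163347e-02,
        5.83789323e-02, -1.62273454e-04]), 'position': array([0.1794215 , 0.59791974, 0.22155012]), 'tcp_rot': array([[-9.57725251e-01,  2.87682706e-01, -1.00239588e-03],
       [ 2.87684187e-01,  9.57723287e-01, -1.97867985e-03],
       [ 3.90785902e-04, -2.18340510e-03, -9.99997540e-01]]), 'force': array([ 0.06418005, -0.54966868,  0.31277081]), 'moment': array([-0.02169527, -0.01011599, -0.00313404]), 'grasp_force': 0.0, 'opening': 0.9982490171211134}
scene [[389.67467098   0.         324.39395024]
 [  0.         389.67467098 198.00799574]
 [  0.           0.           1.        ]] [[ 0.92550508 -0.37835929  0.01686975 -0.47439512]
 [ 0.28070151  0.71516478  0.64011405 -0.21373669]
 [-0.25425775 -0.58769344  0.76809466 -0.99084699]
 [ 0.          0.          0.          1.        ]] ['color', 'K', 'view']
top [[436.98856454   0.         315.80406557]
 [  0.         436.98856454 204.18671544]
 [  0.           0.           1.        ]] [[-0.01087395 -0.99983008 -0.01488528  0.01365088]
 [ 0.99834925 -0.01169501  0.05623174 -0.51014513]
 [-0.05639627 -0.01424925  0.99830678 -1.3244314 ]
 [ 0.          0.          0.          1.        ]] ['color', 'K', 'view']
```

View pics/scene0.png

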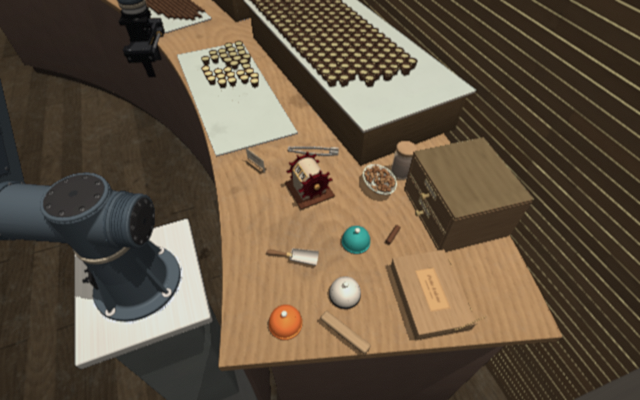

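View pics/top0.png

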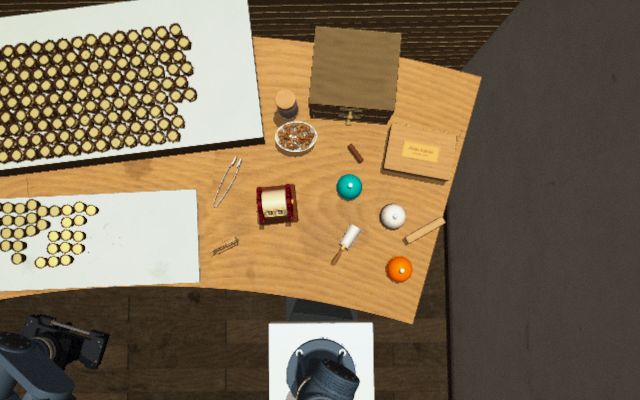

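The top view shows the counter at about (275,203) and the silver bell at (393,216), which is (345,292) in the scene view. The look-alikes are an orange bell at top (400,269) and scene (285,320), and a turquoise bell at top (350,187) and scene (356,238). By the description, the silver one is the target. Next is one close crop to check it.

```bash
cat > h.py <<'E'
import numpy as np,cv2
from scipy.spatial.transform import Rotation as R
def load(n):
    d=np.load(f"pics/{n}.npz");return d
def ray(K,V,uv):
    d=np.array([(uv[0]-K[0,2])/K[0,0],-(uv[1]-K[1,2])/K[1,1],-1.])
    Rm=V[:3,:3];o=-Rm.T@V[:3,3];d=Rm.T@d;return o,d/np.linalg.norm(d)
def plane(K,V,uv,z):
    o,d=ray(K,V,uv);return o+d*(z-o[2])/d[2]
def cross(r1,r2):
    A=np.stack([r1[1],-r2[1]],1);t=np.linalg.lstsq(A,r2[0]-r1[0],rcond=None)[0]
    a,b=r1[0]+t[0]*r1[1],r2[0]+t[1]*r2[1];return (a+b)/2,np.linalg.norm(a-b)
def proj(K,V,p):
    c=V[:3,:3]@np.asarray(p)+V[:3,3];return np.array([K[0,0]*c[0]/-c[2]+K[0,2],K[1,1]*-c[1]/-c[2]+K[1,2]])
E
python3 - <<'E'
from h import *
t,s=load("top0"),load("scene0")
def cr(d,x,y,w,h,S): return cv2.resize(d["color"][y:y+h,x:x+w,::-1],(S*w,S*h),interpolation=cv2.INTER_CUBIC)
a=np.hstack([cr(t,250,178,50,50,8),cr(s,283,145,50,65,8)[:400] if 0 else cr(s,283,155,50,50,8)])
b=np.hstack([cr(t,370,196,50,25,8),cr(s,320,275,50,25,8)])
cv2.imwrite("pics/crop0.png",np.vstack([a,b]))
for n,d in(("top",t),("scene",s)):
    hsv=cv2.cvtColor(d["color"],cv2.COLOR_RGB2HSV)
    m=((hsv[...,0]>165)|(hsv[...,0]<5))&(hsv[...,1]>150)&(hsv[...,2]>35)
    _,_,st,ce=cv2.connectedComponentsWithStats(m.astype(np.uint8))
    print(n,[(list(st[i]),ce[i].round(1)) for i in range(1,len(st)) if st[i][4]>15])
E
```

```text
top [([np.int32(285), np.int32(184), np.int32(8), np.int32(36), np.int32(168)], array([288.8, 201.6])), ([np.int32(257), np.int32(187), np.int32(9), np.int32(36), np.int32(151)], array([259.9, 205.1]))]
scene [([np.int32(287), np.int32(153), np.int32(29), np.int32(19), np.int32(69)], array([298.9, 160.8])), ([np.int32(299), np.int32(171), np.int32(33), np.int32(28), np.int32(327)], array([314.2, 184.1]))]
```

View pics/crop0.png

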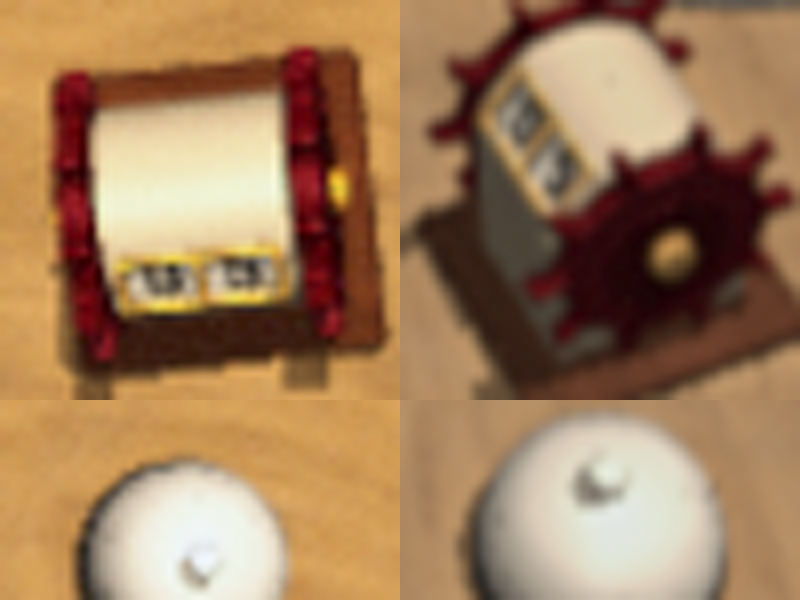

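The crop shows the counter with its window facing the robot. Digits are still to be read, something like "?0"/"?5". The silver bell's knob is at top (395,216) and scene (345,284).

```bash
python3 - <<'E'
from h import *
from rig import bot,capture
t,s=load("top0"),load("scene0");T=(t["K"],t["view"]);S=(s["K"],s["view"])
print("knob",cross(ray(*T,(395,216)),ray(*S,(345,284.4))),plane(*T,(395,216),.06),plane(*S,(345,284.4),.06))
L=plane(*T,(259.9,205.1),.10);Rr=plane(*T,(288.8,201.6),.10);print("wheels",L,Rr,np.linalg.norm(L-Rr),np.degrees(np.arctan2(*(L-Rr)[[0,1]])))
# axle brass boss right: scene crop (672,255)
print("boss",plane(*S,(283+272/8,155+255/8),.068), plane(*T,(250+340/8,178+188/8),.068))
st=bot.read_state();c=capture("wrist");print(c["K"],c["mount"])
E
```

```text
knob (array([ 0.47112176, -0.22664734,  0.05710881]), np.float64(0.0020394069030701322)) [ 0.47009232 -0.22578674  0.06      ] [ 0.47132636 -0.22827507  0.06      ]
wheels [0.50468797 0.16731254 0.1       ] [0.51378151 0.08412965 0.1       ] 0.08367847018688558 -6.238790207231903
boss [0.52046604 0.07833953 0.068     ] [0.51596906 0.0756603  0.068     ]
[[294.90895515   0.         323.44901165]
 [  0.         294.90895515 203.68160896]
 [  0.           0.           1.        ]] [[ 6.50194161e-05  9.66291626e-01  2.57449973e-01  7.00517598e-02]
 [ 9.99999913e-01  4.35418996e-05 -4.15978227e-04 -4.64946741e-04]
 [-4.13166139e-04  2.57449978e-01 -9.66291539e-01 -1.62280757e-01]
 [ 0.00000000e+00  0.00000000e+00  0.00000000e+00  1.00000000e+00]]
```

The checks hold. The knob measures 57 mm high against 60, and the wheel spacing is 83.7 mm against 84. The counter's yaw is about 6.2° and its centre is near (0.509, 0.126). I'm moving to a view pose with the gripper shut and tool x along the counter's -x.

Careful with the scale: shifts go in shares of 0.6 m and turns go in shares of 120 degrees. That gives: -0.389 m is -0.6483, -0.347 m is -0.5783, -22.9 degrees is -0.1908.

```bash
r="";echo '[[-0.5783,-0.6483,0,0,0,-0.1908,0],[-0.5783,-0.6483,0,0,0,-0.1908,0],[-0.5783,-0.6483,0,0,0,-0.1908,0],[-0.5783,-0.6483,0,0,0,-0.1908,0],[-0.5783,-0.6483,0,0,0,-0.1908,0],[-0.5783,-0.6483,0,0,0,-0.1908,0],[-0.5783,-0.6483,0,0,0,-0.1908,0],[-0.5783,-0.6483,0,0,0,-0.1908,0],[-0.5783,-0.6483,0,0,0,-0.1908,0],[-0.5783,-0.6483,0,0,0,-0.1908,0],[-0.5783,-0.6483,0,0,0,-0.1908,0],[-0.5783,-0.6483,0,0,0,-0.1908,0],[-0.5783,-0.6483,0,0,0,-0.1908,0],[-0.5783,-0.6483,0,0,0,-0.1908,0]]' > mv.in && python3 -m handwheel mv.in
python3 - <<'E'
from h import *
from rig import bot,capture
s=bot.read_state();c=capture("wrist");print(s["position"],s["tcp_rot"],s["qvel"].round(1),s["time_s"],s["opening"])
cv2.imwrite("pics/w1.png",c["color"][:,:,::-1]);np.savez("pics/w1.npz",color=c["color"],K=c["K"],mount=c["mount"],p=s["position"],R=s["tcp_rot"])
E
```

```text
time_s: 1.55
position: [0.3993, 0.127, 0.2224]
tcp_rot: [[-0.994, -0.109, -0.001], [-0.109, 0.994, 0.0], [0.001, 0.0, -1.0]]
force: [-0.6, 0.6, -1.1]
opening: 0.006
grasp_force: 0.0
[0.39928737 0.12701578 0.22238664] [[-9.94074953e-01 -1.08691889e-01 -1.03026436e-03]
 [-1.08692289e-01  9.94075385e-01  3.40786847e-04]
 [ 9.87119675e-04  4.50749461e-04 -9.99999411e-01]] [ 0.9 -0.1  0.1 -0.2 -0.1 -0.2] 1.55 0.00641684900812986
```

View pics/w1.png

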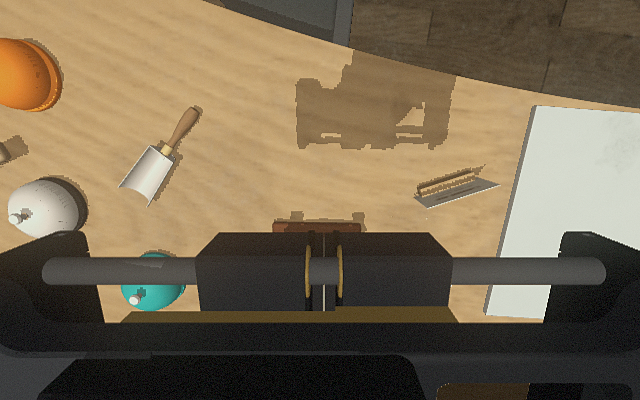

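The wrist picture has its top toward the robot, and the fingers hide what lies behind them at about (325,250). The counter is hidden under the hand, with its base edge at (315,225), so the TCP has to go past the counter to see it.

Scaled: -0.131 m is -0.2183, 0.042 m is 0.07.

```bash
echo '[[-0.0733,-0.0067,0.0233,0,0,0,0],[-0.1467,-0.015,0.0467,0,0,0,0],[-0.2183,-0.0217,0.07,0,0,0,0],[-0.2183,-0.0217,0.07,0,0,0,0],[-0.2183,-0.0217,0.07,0,0,0,0]]' > mv.in && python3 -m handwheel mv.in
python3 - <<'E'
from h import *
from rig import bot,capture
s=bot.read_state();c=capture("wrist");print(s["position"],s["tcp_rot"],s["qvel"].round(1),s["time_s"],s["opening"])
np.savez("pics/w2.npz",color=c["color"],K=c["K"],mount=c["mount"],p=s["position"],R=s["tcp_rot"])
cv2.imwrite("pics/w2.png",cv2.resize(c["color"][80:280,220:430,::-1],None,fx=3,fy=2.95,interpolation=cv2.INTER_CUBIC))
E
```

```text
time_s: 2.1
position: [0.531, 0.1286, 0.1795]
tcp_rot: [[-0.994, -0.11, -0.003], [-0.11, 0.994, 0.0], [0.003, 0.0, -1.0]]
force: [-0.1, 0.3, 0.0]
opening: 0.001
grasp_force: 0.0
[0.53101057 0.12860067 0.17947353] [[-9.93974927e-01 -1.09568726e-01 -2.92210784e-03]
 [-1.09569354e-01  9.93979152e-01  5.49029811e-05]
 [ 2.89849863e-03  3.74745654e-04 -9.99995729e-01]] [ 0.1 -2.5  2.8  0.1  0.4 -0.1] 2.1 0.000660545070033402
```

View pics/w2.png

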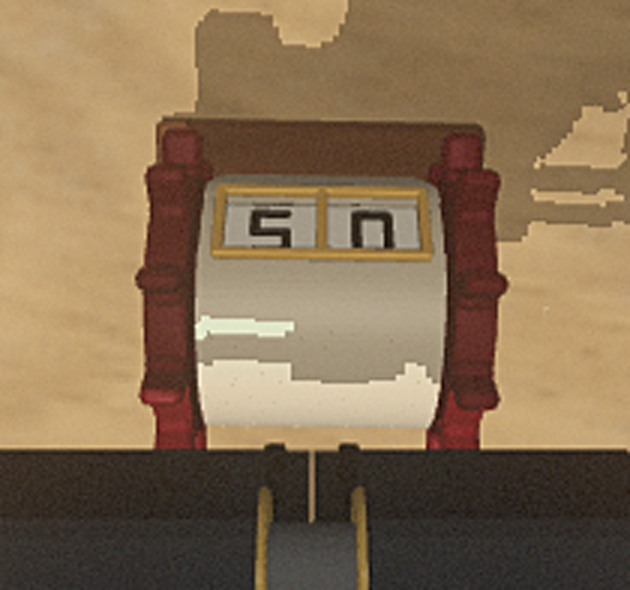

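The crop, with its top toward the robot so the numerals are upside down, shows "5" at crop (255,225) on the units side and a "0"-like numeral at (370,225) on the tens side. Tooth tips are at crop rows of about 180, 280 and 390. I'll zoom in rotated to confirm the digits and project the tooth-tip predictions onto the picture.

```bash
cat >> h.py <<'E'
def wview(d):
    M=np.eye(4);M[:3,:3]=d["R"];M[:3,3]=d["p"];return np.linalg.inv(M@d["mount"])
E
python3 - <<'E'
from h import *
d=load("w2");V=wview(d);K=d["K"]
C=np.array([.509,.126,0]);y=np.radians(6.2);Rz=R.from_euler("z",y).as_matrix()
im=cv2.resize(d["color"][80:260,250:400,::-1],None,fx=4,fy=4,interpolation=cv2.INTER_CUBIC)
for s in(1,-1):
    for a in(-54,-18,18):
        a=np.radians(a);q=proj(K,V,C+Rz@[.054*np.sin(a),s*.042,.068+.054*np.cos(a)]);print(s,q.round(1))
        cv2.drawMarker(im,tuple(((q-[250,80])*4).astype(int)),(0,255,0),0,8,1)
w=cv2.resize(d["color"][138:170,285:368,::-1][::-1,::-1],(600,240),interpolation=cv2.INTER_CUBIC)
im=im[:460]
out=np.zeros((600,800,3),np.uint8);out[:im.shape[0]-100,:600]=im[100:];out[360:,:600]=w
cv2.imwrite("pics/w2b.png",out)
E
```

```text
1 [376.4 131.1]
1 [379.2 168.3]
1 [377.1 210.7]
-1 [271.1 131. ]
-1 [268.2 168.2]
-1 [270.2 210.6]
```

View pics/w2b.png

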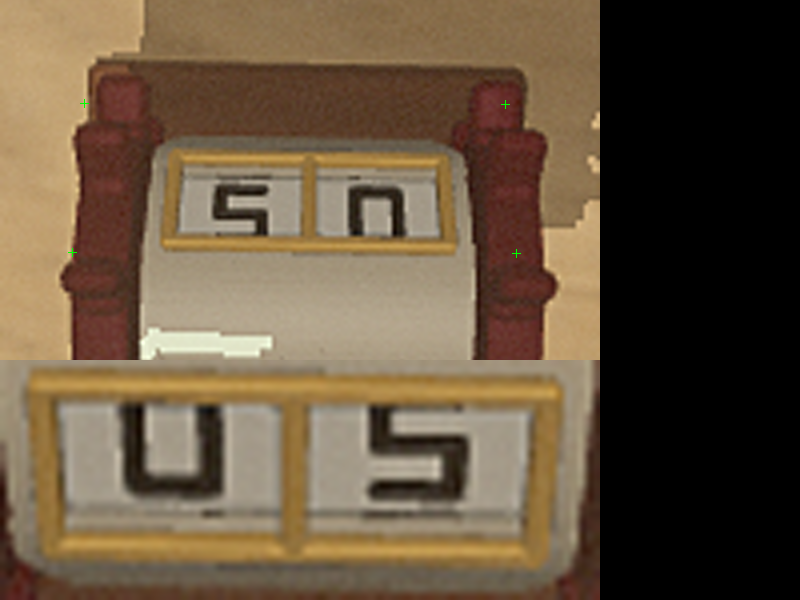

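The rotated zoom reads "0 5" (a U without a middle bar, and an S-shape), so each wheel needs +2 clicks, with its top moving away from the robot. The tooth tips appear about 7 px further back than predicted, so I'll measure them from the red mask's outline.

```bash
python3 - <<'E'
from h import *
d=load("w2");V=wview(d);K=d["K"]
hsv=cv2.cvtColor(d["color"],cv2.COLOR_RGB2HSV)
m=((hsv[...,0]>165)|(hsv[...,0]<6))&(hsv[...,1]>120)&(hsv[...,2]>30)
E=[]
for r in range(115,235):
    x=np.where(m[r,255:400])[0]+255
    L=x[x<320];Q=x[x>320]
    E.append((r,L.min() if len(L) else 0,L.max() if len(L) else 0,Q.min() if len(Q) else 0,Q.max() if len(Q) else 0))
print(*E)
t=load("top0");T=(t["K"],t["view"])
hs=cv2.cvtColor(t["color"],cv2.COLOR_RGB2HSV);m=((hs[...,0]>165)|(hs[...,0]<6))&(hs[...,1]>130)&(hs[...,2]>30)
print("top");
for r in range(180,226):
    x=np.where(m[r,250:300])[0]+250;print(r,x[x<275],x[x>275],end=";")
E
```

```text
(115, 0, 0, 0, 0) (116, 0, 0, 0, 0) (117, 0, 0, 0, 0) (118, 0, 0, 0, 0) (119, 0, 0, 0, 0) (120, 0, 0, 0, 0) (121, 0, 0, 0, 0) (122, 0, 0, 0, 0) (123, 0, 0, 0, 0) (124, np.int64(280), np.int64(280), 0, 0) (125, np.int64(275), np.int64(284), np.int64(373), np.int64(373)) (126, np.int64(275), np.int64(284), np.int64(369), np.int64(378)) (127, np.int64(276), np.int64(283), np.int64(368), np.int64(379)) (128, np.int64(274), np.int64(284), np.int64(368), np.int64(379)) (129, np.int64(277), np.int64(284), np.int64(368), np.int64(380)) (130, np.int64(277), np.int64(284), np.int64(367), np.int64(378)) (131, np.int64(275), np.int64(285), np.int64(369), np.int64(380)) (132, np.int64(275), np.int64(284), np.int64(367), np.int64(379)) (133, np.int64(276), np.int64(284), np.int64(369), np.int64(379)) (134, np.int64(277), np.int64(283), np.int64(367), np.int64(379)) (135, np.int64(282), np.int64(288), np.int64(367), np.int64(379)) (136, np.int64(276), np.int64(283), np.int64(365), np.int64(379)) (137, np.int64(274), np.int64(289), np.int64(363), np.int64(379)) (138, np.int64(270), np.int64(288), np
[... 7044 characters left out ...]
261] [287 288 289 290 291 292];208 [258 259 260 261] [287 288 289 290 291 292];209 [258 259 260 261] [288 289 290 291 292];210 [258 259 260 261] [288 289 290 291 292];211 [259 260 261 262] [288 289 290 291 292];212 [259 260 261 262] [288 289 290 291 292];213 [259 260 261 262] [288 289 290 291 292];214 [259 260 261 262] [288 289 290 291 292];215 [259 260 261 262 263] [288 289 290 291 292];216 [259 260 261 262 263] [288 289 290 291 292];217 [259 260 261 262 263 264] [289 290 291 292];218 [259 260 261 262 263 264] [283 289 290 291 292];219 [260 261 262 263 264 265] [283 289 290 291 292];220 [261 262 263 264] [];221 [260 261 262 263 264] [];222 [261 262 263 264] [];223 [] [];224 [] [];225 [] [];
```

```bash
python3 - <<'E'
from h import *
d=load("w2");V=wview(d);K=d["K"];t=load("top0");T=(t["K"],t["view"])
P={k:plane(K,V,uv,.1194)[:2].round(4) for k,uv in dict(t18m=(381,176.5),u18m=(272,176),t18p=(376.5,214),u18p=(275,214)).items()};print(P)
print("mid",sum(P.values())/4,"tens",(P["t18m"]+P["t18p"])/2,"units",(P["u18m"]+P["u18p"])/2)
for n,c,r0,r1 in(("tens",260,187,222.5),("units",289,184,219.5)):
    a,b=plane(*T,(c,r0),.068),plane(*T,(c,r1),.068);print(n,a[:2],b[:2],(a+b)[:2]/2,np.linalg.norm(a-b))
    print([plane(*T,(cc,204),.1)[:2].round(4) for cc in((257.5,261.5) if n=="tens" else (286.5,290.8))])
# base: brown extents in top at front/back edges
E
```

```text
{'t18m': array([0.4939, 0.1683]), 'u18m': array([0.5026, 0.0857]), 't18p': array([0.5238, 0.1695]), 'u18p': array([0.5325, 0.09  ])}
mid [0.5132   0.128375] tens [0.50885 0.1689 ] units [0.51755 0.08785]
tens [0.5600082  0.17138607] [0.45524396 0.17177154] [0.50762608 0.1715788 ] 0.10476494815797746
[array([0.5079, 0.1742]), array([0.5078, 0.1627])]
units [0.56784169 0.08559188] [0.46310473 0.08636928] [0.51547321 0.08598058] 0.10473984457307697
[array([0.507 , 0.0908]), array([0.5068, 0.0784])]
```

Both views agree on the centre at about (0.512, 0.128), with the tens wheel at (0.508, 0.169) and the units wheel at (0.5165, 0.087). The plan for each click has four steps:
1. Enter the gap in front of the −18° tooth, 34 mm toward the robot and TCP z ≈ 0.112.
2. Push 33 mm back, so the finger ends centred in the gap.
3. Lift.
4. Return.

I'll start with the tens wheel.

Scaled: 0.0675 m is 0.1125, 0.052 m is 0.0867.

```bash
echo '[[0.0433,0.0367,0.0167,0,0,0,0],[0.0867,0.075,0.05,0,0,0,0],[0.0867,0.075,0.05,0,0,0,0],[0.0867,0.075,0.0833,0,0,0,0],[0.0867,0.075,0.1125,0,0,0,0],[0.0867,0.075,0.1125,0,0,0,0],[0.0867,0.075,0.1125,0,0,0,0]]' > mv.in && python3 -m handwheel mv.in
echo '[[-0.0067,0,0,0,0,0,0],[-0.0133,0,0,0,0,0,0],[-0.02,0,0,0,0,0,0],[-0.0267,0,0,0,0,0,0]]' > mv.in && python3 -m handwheel mv.in
```

```text
time_s: 2.85
position: [0.4748, 0.1667, 0.1138]
tcp_rot: [[-0.994, -0.108, 0.0], [-0.108, 0.994, -0.0], [-0.0, -0.0, -1.0]]
force: [-0.3, -0.6, -0.4]
opening: 0.003
grasp_force: 0.0
time_s: 3.25
position: [0.4868, 0.1678, 0.1133]
tcp_rot: [[-0.994, -0.108, -0.01], [-0.108, 0.994, -0.001], [0.01, -0.0, -1.0]]
force: [-6.5, -1.1, 5.1]
opening: 0.004
grasp_force: 3.4
```

Scaled: -0.017 m is -0.0283, -0.012 m is -0.02.

```bash
echo '[[-0.0067,0,0,0,0,0,0],[-0.0133,0,0,0,0,0,0],[-0.02,0,0,0,0,0,0],[-0.0283,0,0,0,0,0,0],[-0.0283,0,0,0,0,0,0],[-0.0283,0,0,0,0,0,0]]' > mv.in && python3 -m handwheel mv.in
python3 - <<'E'
from h import *
from rig import bot,capture
s=bot.read_state();c=capture("wrist")
np.savez("pics/w3.npz",color=c["color"],K=c["K"],mount=c["mount"],p=s["position"],R=s["tcp_rot"])
cv2.imwrite("pics/w3.png",cv2.resize(c["color"][100:300,130:400,::-1],None,fx=2.9,fy=2.9,interpolation=cv2.INTER_CUBIC))
E
```

```text
time_s: 3.85
position: [0.5089, 0.1701, 0.113]
tcp_rot: [[-0.994, -0.108, 0.001], [-0.108, 0.994, 0.0], [-0.001, 0.0, -1.0]]
force: [1.0, 0.6, 0.1]
opening: 0.006
grasp_force: 0.3
```

View pics/w3.png

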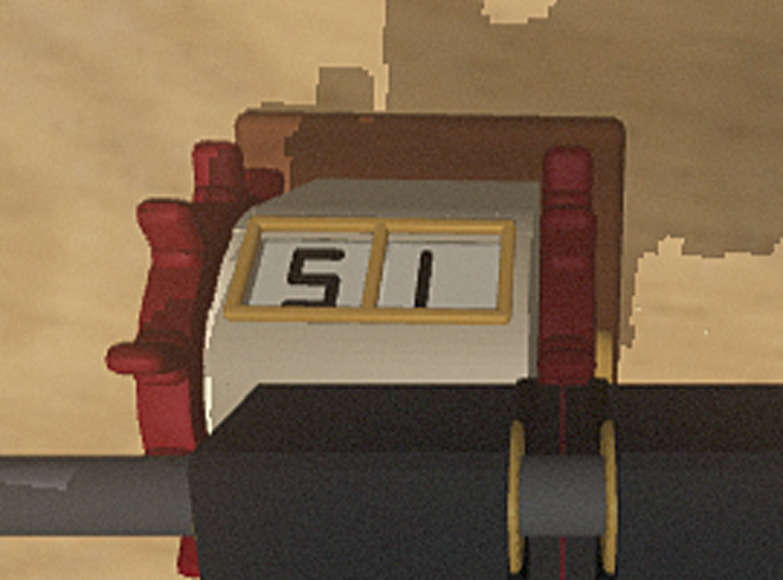

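The window's tens digit now shows 1 and the counter is in place. Contact peaked at 6.6 N, so the next pushes will be slower.

Scaled: 0.033 m is 0.055, -0.024 m is -0.04.

```bash
echo '[[0,0,-0.02,0,0,0,0],[0,0,-0.04,0,0,0,0],[0.0267,0,-0.04,0,0,0,0],[0.055,0,-0.04,0,0,0,0],[0.055,0,-0.04,0,0,0,0],[0.055,0,-0.02,0,0,0,0],[0.055,0,0,0,0,0,0],[0.055,0,0,0,0,0,0],[0.055,0,0,0,0,0,0]]' > mv.in && python3 -m handwheel mv.in
echo '[[-0.0033,0,0,0,0,0,0],[-0.0067,0,0,0,0,0,0],[-0.01,0,0,0,0,0,0],[-0.0133,0,0,0,0,0,0],[-0.0167,0,0,0,0,0,0],[-0.02,0,0,0,0,0,0],[-0.0233,0,0,0,0,0,0],[-0.0267,0,0,0,0,0,0]]' > mv.in && python3 -m handwheel mv.in
echo '[[-0.0033,0,0,0,0,0,0],[-0.0067,0,0,0,0,0,0],[-0.01,0,0,0,0,0,0],[-0.0133,0,0,0,0,0,0],[-0.0167,0,0,0,0,0,0],[-0.0217,0,0,0,0,0,0],[-0.0283,0,0,0,0,0,0],[-0.0283,0,0,0,0,0,0]]' > mv.in && python3 -m handwheel mv.in
python3 - <<'E'
from h import *
from rig import bot,capture
s=bot.read_state();c=capture("wrist");p=load("w3")["color"]
print(s["position"],s["force"])
cv2.imwrite("pics/w4.png",cv2.resize(c["color"][165:220,195:320,::-1],None,fx=4,fy=4,interpolation=cv2.INTER_CUBIC))
E
```

```text
time_s: 4.8
position: [0.4754, 0.1664, 0.1121]
tcp_rot: [[-0.994, -0.108, -0.002], [-0.108, 0.994, -0.0], [0.002, -0.0, -1.0]]
force: [-0.0, 0.3, -0.0]
opening: 0.005
grasp_force: 0.0
time_s: 5.6
position: [0.4872, 0.1678, 0.1129]
tcp_rot: [[-0.994, -0.108, -0.008], [-0.108, 0.994, -0.001], [0.008, -0.0, -1.0]]
force: [-5.6, -1.4, 5.2]
opening: 0.003
grasp_force: 3.3
time_s: 6.4
position: [0.5095, 0.1703, 0.1131]
tcp_rot: [[-0.994, -0.108, 0.002], [-0.108, 0.994, 0.0], [-0.002, 0.0, -1.0]]
force: [0.2, 0.4, 0.3]
opening: 0.002
grasp_force: 0.0
[0.50954112 0.17025408 0.11311851] [0.21117687 0.36877953 0.27376835]
```

View pics/w4.png

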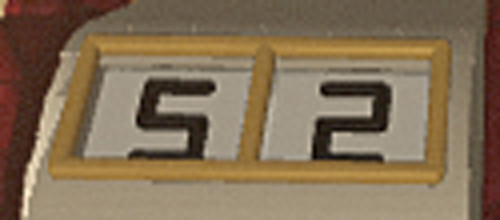

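The window now reads 2 and 5. On to the units wheel, 87 mm along −tool y.

Scaled: -0.087 m is -0.145, -0.06 m is -0.1.

```bash
echo '[[0,0,-0.025,0,0,0,0],[0,0,-0.0583,0,0,0,0],[0.02,-0.05,-0.0583,0,0,0,0],[0.04,-0.1,-0.0583,0,0,0,0],[0.055,-0.145,-0.0583,0,0,0,0],[0.055,-0.145,-0.0583,0,0,0,0],[0.055,-0.145,-0.025,0,0,0,0],[0.055,-0.145,0,0,0,0,0],[0.055,-0.145,0,0,0,0,0],[0.055,-0.145,0,0,0,0,0]]' > mv.in && python3 -m handwheel mv.in
echo '[[-0.0033,0,0,0,0,0,0],[-0.0067,0,0,0,0,0,0],[-0.01,0,0,0,0,0,0],[-0.0133,0,0,0,0,0,0],[-0.0167,0,0,0,0,0,0],[-0.02,0,0,0,0,0,0],[-0.0233,0,0,0,0,0,0],[-0.0267,0,0,0,0,0,0]]' > mv.in && python3 -m handwheel mv.in
echo '[[-0.0033,0,0,0,0,0,0],[-0.0067,0,0,0,0,0,0],[-0.01,0,0,0,0,0,0],[-0.0133,0,0,0,0,0,0],[-0.0167,0,0,0,0,0,0],[-0.0217,0,0,0,0,0,0],[-0.0283,0,0,0,0,0,0],[-0.0283,0,0,0,0,0,0]]' > mv.in && python3 -m handwheel mv.in
```

```text
time_s: 7.45
position: [0.4848, 0.0805, 0.113]
tcp_rot: [[-0.994, -0.108, -0.0], [-0.108, 0.994, 0.0], [0.0, 0.0, -1.0]]
force: [-0.7, 0.5, -1.4]
opening: 0.01
grasp_force: 0.0
time_s: 8.25
position: [0.4988, 0.082, 0.1132]
tcp_rot: [[-0.994, -0.108, -0.003], [-0.108, 0.994, 0.0], [0.003, 0.001, -1.0]]
force: [-3.5, -0.4, 2.5]
opening: 0.006
grasp_force: 1.6
time_s: 9.05
position: [0.5181, 0.0835, 0.113]
tcp_rot: [[-0.994, -0.108, 0.0], [-0.108, 0.994, -0.0], [-0.0, -0.0, -1.0]]
force: [-1.2, -0.6, 0.4]
opening: 0.002
grasp_force: 0.1
```

Scaled: 0.033 m is 0.055, -0.024 m is -0.04.

```bash
echo '[[0,0,-0.02,0,0,0,0],[0,0,-0.04,0,0,0,0],[0.0267,0,-0.04,0,0,0,0],[0.055,0,-0.04,0,0,0,0],[0.055,0,-0.04,0,0,0,0],[0.055,0,-0.02,0,0,0,0],[0.055,0,0,0,0,0,0],[0.055,0,0,0,0,0,0],[0.055,0,0,0,0,0,0]]' > mv.in && python3 -m handwheel mv.in
echo '[[-0.0033,0,0,0,0,0,0],[-0.0067,0,0,0,0,0,0],[-0.01,0,0,0,0,0,0],[-0.0133,0,0,0,0,0,0],[-0.0167,0,0,0,0,0,0],[-0.02,0,0,0,0,0,0],[-0.0233,0,0,0,0,0,0],[-0.0267,0,0,0,0,0,0]]' > mv.in && python3 -m handwheel mv.in
echo '[[-0.0033,0,0,0,0,0,0],[-0.0067,0,0,0,0,0,0],[-0.01,0,0,0,0,0,0],[-0.0133,0,0,0,0,0,0],[-0.0167,0,0,0,0,0,0],[-0.0217,0,0,0,0,0,0],[-0.0283,0,0,0,0,0,0],[-0.0283,0,0,0,0,0,0],[-0.0283,0,-0.0333,0,0,0,0],[-0.0283,0.07,-0.0833,0,0,0,0],[-0.0617,0.07,-0.1083,0,0,0,0],[-0.0617,0.07,-0.1083,0,0,0,0]]' > mv.in && python3 -m handwheel mv.in
python3 - <<'E'
from h import *
from rig import bot,capture
s=bot.read_state();c=capture("wrist");np.savez("pics/w5.npz",color=c["color"],K=c["K"],mount=c["mount"],p=s["position"],R=s["tcp_rot"])
print(s["position"],s["force"])
cv2.imwrite("pics/w5.png",cv2.resize(c["color"][80:250,230:420,::-1],None,fx=3.4,fy=3.4,interpolation=cv2.INTER_CUBIC))
E
```

```text
time_s: 9.95
position: [0.4857, 0.08, 0.1135]
tcp_rot: [[-0.994, -0.108, 0.001], [-0.108, 0.994, -0.0], [-0.001, -0.0, -1.0]]
force: [0.9, -0.2, 0.9]
opening: 0.001
grasp_force: 0.0
time_s: 10.75
position: [0.4988, 0.082, 0.113]
tcp_rot: [[-0.994, -0.108, -0.003], [-0.108, 0.994, 0.0], [0.003, 0.001, -1.0]]
force: [-2.2, 0.3, 3.3]
opening: 0.007
grasp_force: 1.6
time_s: 11.95
position: [0.5374, 0.1284, 0.1809]
tcp_rot: [[-0.994, -0.109, 0.011], [-0.109, 0.994, 0.0], [-0.011, -0.001, -1.0]]
force: [0.2, -0.3, -0.5]
opening: 0.004
grasp_force: 0.0
[0.53744997 0.12841408 0.18094216] [ 0.19388145 -0.29359428 -0.53207768]
```

View pics/w5.png

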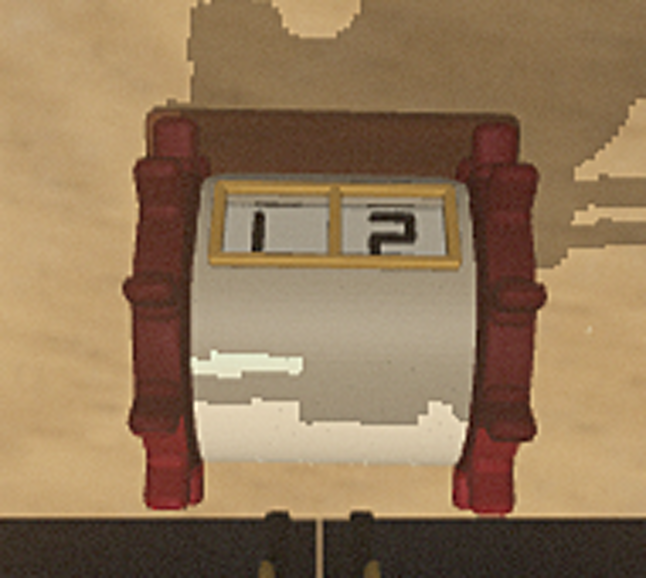

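The window shows "2" for the tens. The units digit shows a right-hand vertical bar with its top bar clipped, so 7 is expected but it looks like 1 from above. I'll tilt the hand for a more frontal look, and check numerically from the top camera that nothing has moved.

Careful with the scale: shifts go in shares of 0.6 m and turns go in shares of 120 degrees. That gives: 0.047 m is 0.0783, 0.04 m is 0.0667, -20 degrees is -0.1667.

```bash
echo '[[0.0333,0,0,0,-0.0667,0,0],[0.0667,0,0,0,-0.1333,0,0],[0.0783,0,0.005,0,-0.1667,0,0],[0.0783,0,0.005,0,-0.1667,0,0],[0.0783,0,0.005,0,-0.1667,0,0]]' > mv.in && python3 -m handwheel mv.in
python3 - <<'E'
from h import *
from rig import bot,capture
s=bot.read_state();c=capture("wrist");d=dict(color=c["color"],K=c["K"],mount=c["mount"],p=s["position"],R=s["tcp_rot"]);np.savez("pics/w6.npz",**d)
V=wview(d);q=proj(d["K"],V,[.468,.123,.09]);print("window",q)
S=capture("scene");t=capture("top");np.savez("pics/scene1.npz",color=S["color"]);np.savez("pics/top1.npz",color=t["color"])
a,b=load("scene0")["color"],S["color"]
def red(im):
    h=cv2.cvtColor(im,cv2.COLOR_RGB2HSV);return ((h[...,0]>165)|(h[...,0]<5))&(h[...,1]>150)&(h[...,2]>35)
for im in(a,b):
    ys,xs=np.where(red(im)[140:210,280:340]);print("scene red",len(xs),xs.mean()+280,ys.mean()+140)
x,y=q.astype(int);x=np.clip(x,90,550);y=np.clip(y,70,330)
L=cv2.resize(c["color"][y-70:y+70,x-90:x+90,::-1][::-1,::-1],(540,420),interpolation=cv2.INTER_CUBIC)
M=cv2.resize(b[150:210,280:340,::-1],(260,260),interpolation=cv2.INTER_CUBIC)
o=np.zeros((420,800,3),np.uint8);o[:,:540]=L;o[:260,540:]=M;cv2.imwrite("pics/w6.png",o)
E
```

```text
time_s: 12.5
position: [0.4862, 0.1218, 0.1747]
tcp_rot: [[-0.935, -0.107, 0.339], [-0.1, 0.994, 0.036], [-0.341, -0.0, -0.94]]
force: [0.7, -0.6, -0.5]
opening: 0.006
grasp_force: 0.0
window [327.86401186 156.91814036]
scene red 401 311.52369077306736 179.93765586034914
scene red 390 313.12051282051283 182.16410256410256
```

View pics/w6.png

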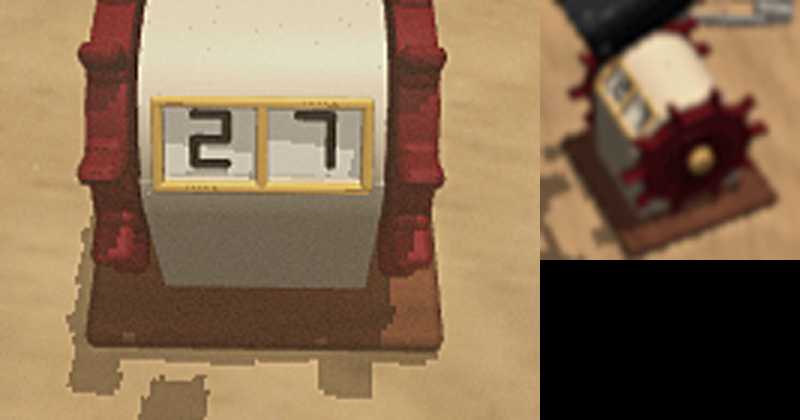

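The window reads 27, with "2" at (210,140) and "7" at (318,140), and the counter is standing square. Now I'm moving, levelled, to beyond the silver bell so the wrist camera can see it.

Scaled: -0.35 m is -0.5833, -0.05 m is -0.0833, 20 degrees is 0.1667.

```bash
echo '[[-0.0167,0,-0.0467,0,0,0,0],[-0.0167,-0.0833,-0.0467,0,0.0667,0,0],[-0.015,-0.1667,-0.0467,0,0.1333,0,0],[-0.015,-0.25,-0.0483,0,0.1667,0,0],[-0.0133,-0.3333,-0.0483,0,0.1667,0,0],[-0.0133,-0.4167,-0.0483,0,0.1667,0,0],[-0.0117,-0.5,-0.0483,0,0.1667,0,0],[-0.0117,-0.5833,-0.0483,0,0.1667,0,0],[-0.0117,-0.5833,-0.0483,0,0.1667,0,0],[-0.0117,-0.5833,-0.0483,0,0.1667,0,0],[-0.0117,-0.5833,-0.0483,0,0.1667,0,0]]' > mv.in && python3 -m handwheel mv.in
python3 - <<'E'
from h import *
from rig import bot,capture
s=bot.read_state();c=capture("wrist");d=dict(color=c["color"],K=c["K"],mount=c["mount"],p=s["position"],R=s["tcp_rot"]);np.savez("pics/w7.npz",**d)
V=wview(d);K=d["K"];k=np.array([.471,-.2265,.06]);q=proj(K,V,k);print("pred knob",q)
# dome outline: silver = low saturation, bright
h=cv2.cvtColor(c["color"],cv2.COLOR_RGB2HSV);m=((h[...,1]<70)&(h[...,2]>110)).astype(np.uint8)
n,lab,st,ce=cv2.connectedComponentsWithStats(m)
for i in range(1,n):
    if st[i][4]>150: print(st[i],ce[i].round(1))
g=cv2.cvtColor(c["color"],cv2.COLOR_RGB2GRAY);x,y=q.astype(int)
print(g[y-24:y+24:2,x-24:x+24:2])
E
```

```text
time_s: 13.75
position: [0.5205, -0.2252, 0.2044]
tcp_rot: [[-0.994, -0.108, -0.001], [-0.108, 0.994, 0.001], [0.001, 0.001, -1.0]]
force: [-0.3, 0.4, -1.2]
opening: 0.007
grasp_force: 0.0
pred knob [327.66559434 146.26410874]
[    0     0   222   257 49024] [100.6 116.5]
[ 415   69   70   74 2370] [449.6 106.4]
[ 295  111   66   68 3486] [327.1 144.5]
[ 117  262   79   22 1176] [159.6 273.4]
[ 451  262  119   21 1657] [502.  273.7]
[  97  285   54   38 1502] [121.5 300.2]
[[135 172 181 188 186 188 190 190 194 195 197 198 198 198 196 196 195 193
  188 190 186 180 177 167]
 [170 181 187 188 191 195 194 198 199 199 201 201 202 201 199 200 201 198
  195 190 188 187 181 177]
 [181 186 184 191 196 195 198 201 203 203 205 203 203 205 203 202 203 201
  200 194 194 188 185 182]
 [186 185 191 193 195 199 202 201 204 204 206 208 208 206 207 206 203 203
  201 199 197 191 190 184]
 [186 188 193 198 200 202 203 205 208 210 210 209 209 210 209 207 208 203
  201 201 199 194 190 188]
 [191 194 198 200 200 203 209 207 209 211 212 213 214 214 214 213 209 207
  206 204 200 198 191 187]
 [189 195 196 20
[... 1102 characters left out ...]
94 197 201 203 204 203 205 201 203 203 205 207 221 224 206 206 205
  204 202 199 201 197 192]
 [181 192 197 201 202 201 202 205 207 204 206 207 205 207 205 203 204 200
  200 200 201 197 195 191]
 [245 253 254 255 185 191 193 195 201 203 204 204 204 203 204 204 201 200
  201 200 197 199 194 189]
 [244 250 253 254 255 255 255 255 255 255 255 255 255 255 191 200 201 200
  200 200 200 192 189 183]
 [243 246 250 253 254 254 255 255 255 255 255 255 255 255 255 188 201 199
  198 200 192 188 183 233]
 [220 242 247 251 253 254 254 254 255 255 255 255 255 254 255 254 190 193
  187 183 180 244 231 227]
 [210 224 242 247 250 253 254 254 254 254 254 254 254 254 254 254 253 253
  253 249 243 235 230 205]]
```

The knob centre is at about (327,147.8), close to the (327.7,146.3) predicted, so it lies near (0.472,-0.226). I'll go above it, then press in 1 mm steps.

Scaled: 0.137 m is 0.2283, 0.125 m is 0.2083.

```bash
echo '[[0.04,0.0033,0.0333,0,0,0,0],[0.08,0.0067,0.1,0,0,0,0],[0.08,0.0067,0.1667,0,0,0,0],[0.08,0.0067,0.2083,0,0,0,0],[0.08,0.0067,0.2283,0,0,0,0],[0.08,0.0067,0.2283,0,0,0,0],[0.08,0.0067,0.2283,0,0,0,0]]' > mv.in && python3 -m handwheel mv.in
echo '[[0,0,0.0033,0,0,0,0],[0,0,0.0067,0,0,0,0],[0,0,0.01,0,0,0,0],[0,0,0.0133,0,0,0,0],[0,0,0.015,0,0,0,0],[0,0,0.0167,0,0,0,0],[0,0,0.0167,0,0,0,0]]' > mv.in && python3 -m handwheel mv.in
```

```text
time_s: 14.5
position: [0.4732, -0.2269, 0.0685]
tcp_rot: [[-0.994, -0.109, 0.001], [-0.109, 0.994, -0.001], [-0.001, -0.001, -1.0]]
force: [0.3, 0.3, 0.7]
opening: 0.007
grasp_force: 0.0
time_s: 15.2
position: [0.4725, -0.2273, 0.058]
tcp_rot: [[-0.994, -0.108, 0.001], [-0.108, 0.994, -0.0], [-0.001, -0.001, -1.0]]
force: [-0.3, -0.4, 4.3]
opening: 0.005
grasp_force: 2.5
```

Scaled: 0.002 m is 0.0033, 0.001 m is 0.0017.

```bash
echo '[[0,0,0.0017,0,0,0,0],[0,0,0.0033,0,0,0,0],[0,0,0.0033,0,0,0,0],[0,0,0.0033,0,0,0,0]]' > mv.in && python3 -m handwheel mv.in
```

```text
time_s: 15.6
position: [0.4726, -0.2273, 0.0566]
tcp_rot: [[-0.994, -0.108, 0.001], [-0.108, 0.994, -0.001], [-0.001, -0.001, -1.0]]
force: [-0.8, 0.6, 8.1]
opening: 0.008
grasp_force: 4.2
```

At 8 N the button is fully down, well past the 5 N ring point. Retracting, then checking the whole scene numerically.

Scaled: -0.19 m is -0.3167, -0.15 m is -0.25.

```bash
echo '[[0,0,-0.0067,0,0,0,0],[0,0,-0.025,0,0,0,0],[0,0,-0.0833,0,0,0,0],[0,0,-0.1667,0,0,0,0],[0,0,-0.25,0,0,0,0],[0.0667,0,-0.3167,0,0,0,0],[0.0667,0,-0.3167,0,0,0,0],[0.0667,0,-0.3167,0,0,0,0],[0.0667,0,-0.3167,0,0,0,0],[0.0667,0,-0.3167,0,0,0,0]]' > mv.in && python3 -m handwheel mv.in
python3 - <<'E'
from h import *
from rig import bot,capture
for n in("top","scene"):
    a=load(n+"0")["color"];b=capture(n)["color"]
    d=(cv2.absdiff(a,b).max(2)>45).astype(np.uint8)
    k,_,st,ce=cv2.connectedComponentsWithStats(cv2.morphologyEx(d,cv2.MORPH_CLOSE,np.ones((5,5),np.uint8)))
    print(n,[tuple(map(int,s)) for s in st[1:] if s[4]>12])
    # shift of the counter and the bell
    for nm,(x,y,w,h) in dict(counter=(250,178,50,50) if n=="top" else (283,150,52,58),bell=(376,200,36,34) if n=="top" else (326,274,40,36)).items():
        r=cv2.matchTemplate(b[y-6:y+h+6,x-6:x+w+6],a[y:y+h,x:x+w],cv2.TM_CCOEFF_NORMED);_,v,_,l=cv2.minMaxLoc(r);print(nm,round(v,3),l[0]-6,l[1]-6)
E
```

```text
time_s: 16.6
position: [0.4324, -0.2308, 0.2441]
tcp_rot: [[-0.994, -0.108, -0.002], [-0.108, 0.994, 0.002], [0.002, 0.003, -1.0]]
force: [-0.4, -0.4, -0.3]
opening: 0.004
grasp_force: 0.0
top [(225, 193, 258, 207, 22698), (278, 210, 4, 4, 13), (23, 314, 86, 56, 1748), (0, 347, 57, 53, 945), (65, 393, 11, 7, 49)]
counter 0.995 0 0
bell 0.544 -1 -5
scene [(106, 0, 31, 13, 135), (144, 0, 238, 273, 23775), (0, 87, 3, 7, 18), (0, 96, 7, 25, 43), (0, 128, 4, 25, 66), (0, 185, 47, 35, 1206), (108, 193, 11, 22, 109), (106, 197, 66, 63, 1108), (24, 222, 70, 54, 1565), (0, 235, 8, 4, 17), (160, 247, 46, 53, 937), (47, 260, 8, 4, 22), (223, 262, 93, 70, 2981), (76, 297, 24, 25, 456)]
counter 0.434 0 1
bell 0.994 0 0
```

The counter (top view, match 0.995 at zero shift) and the bell (scene view, 0.994 at zero shift) are where they stood, and the hand is clear at z = 0.24.

```bash
python3 -c "
from rig import bot
print(bot.hand_in())"
```

```text
the job is handed in; nothing more can be done
None
```

The counter reads 27 and I then pressed the silver bell's button to 8 N, past its 5 N ring point; counter and bell are unmoved and the hand is clear, and the job was handed in at about 17 s (the verdict was not shown).

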